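Index the press slide one notch and press the next insert

ROBOT

A 6-joint arm with a two-finger parallel gripper is mounted at the origin on the work surface. World frame = base frame: x ahead of the robot, y to its left, z up, the work surface at z = 0. Lengths are in mm, angles in rad, forces in N, time in s.
With the tool pointing down it reaches from about 275 to 750 mm from the base axis. Payload 10.2 kg.
Tool frame: the origin (TCP) lies at the very end of the fingers, on their centre line; the grasp point (between the pads) lies ctrl.grasp_offset behind it (ctrl.grasp_offset is the distance from the TCP to the grasp point, in mm); y points along the fingers, z is the direction in which the jaws open and shut, and the axes are right-handed (so a half turn about y gives the same grasp; the last joint's range is limited). The gripper opens to 85 mm and grips with 20 to 120 N. Pads are 22 mm wide; open, the fingers measure 114 mm over their backs; the gripper's body (76 mm by 85 mm) begins 54 mm behind the grasp point. The pads swing forward as they close: fully open they stand 13 mm farther back than shut.
Start: joints at [-1.337, 0.313, 1.498, -0, 1.331, -0.223], TCP at [231.555, -471.183, 231.294] pointing down, gripper open.
Joint ranges: [-2.94, 2.94], [-0.97, 2.17], [0.19, 2.56], [-1.23, 4.37], [0.02, 3.11], [-2.88, 2.88]. Speed limits (rad/s): [2.39, 2.39, 3.01, 3.14, 3.14, 3.14].

INTERFACE

Orientations are given as [roll, pitch, yaw] about the fixed x, y, z axes, in that order (R = Rz(yaw) Ry(pitch) Rx(roll)).
In Python, from bench import status, eyes, workorder, ctrl gives the robot as it stands.
- The arm moves only by the tool jog_arm, never from a script. Its argument "targets" is a list that holds one entry, the list of rows, each a list of 4 numbers: the shift along the tool's x, y, z in m, then the turn about the tool's y in degrees. A call has 1 to 5 rows; each row is the pose to reach, as a shift and turn from the pose measured when the call began, along the tool's axes at that moment; what a row does not reach only later rows make up. A row lasts 1/10 s, in which the tool goes at most 50 mm and 8.59 degrees, less where a joint would pass 70% of its speed; a pose out of reach is approached as far as the arm can. A call with a gripper value outside its range is refused whole. "hand" is the closure, from -1 (fully open) to 1 (shut), set as the call begins (left out, the last holds). The fingers move at their own pace and stop on an object; "grip_force" is the grip in N (left out, the last holds). Time passes only in rows, so rows that repeat a pose let the fingers close. It gives the time, the measured TCP pose, the force and the opening at its end, in the units of the state.
- status.get_obs(): the state, without advancing time (a new reading comes with each control period).
- eyes.get_image(name): name is "scene" or "top" or "wrist"; returns a dict with "img" (420x560x3 uint8, blue, green, red), "camera_matrix" (3x3 intrinsics, pixels), "rvec" (rotation vector, rad) and "tvec" (3), from world to camera coordinates, as OpenCV has them. Camera axes: x right, y down, z forward; pixel columns grow to the right and rows downward; lengths in mm; the calibration is good to about 2 mm. A picture is of the moment at which its call begins. There is no depth.
- workorder.job_done(): hands the job in, once; it reports no verdict.
The state is a dict: "time": time; "qpos": joint angles; "qd": joint speeds; "joint_efforts": joint torques, N m; "eef_pos": TCP position; "ee_rot": TCP orientation; "ft_force": force on the tool from outside, world axes, zero at the start; "ft_torque": the same for the moment, N m; "opening": finger opening in mm.
Only numpy, scipy, OpenCV 4.12 (cv2) and the standard library are available. Lean on these libraries where they do the work, as an engineer would, in place of code of your own. Each camera call takes 0.05 s, during which the arm holds its last target. There are 200 camera calls.

TASK

The brass insert under the press ram is already flush, so bring the next one under it: pull up the red spring index knob, slide the carriage one notch to the right (as seen from the robot) and let the pin drop fully home. Only with the carriage locked, pull the press lever all the way down so that this one insert is pressed flush with the beam, then bring the lever back up to rest and let go. Leave the other proud inserts standing, and the things around the press where they are.

Things in the scene. Friction and masses are not known exactly. Their poses are not given: they have to be found in the camera images.
- press: Blue cast C-frame hand press, fixed, 236 mm high. Origin on the table under the ram; z up, x from the robot's side to the column at the back, y left along the slide. Head: 48 mm wide (y), x -37 to +118, z 136 to 236 mm; column: x 62 to 118 mm. The slide bed below (70 mm wide, top at 34 mm, y -262 to +190 mm) has index holes 25 mm apart on its centre line near the right end.
- carriage (a joint): Slide of the carriage on the bed, m: 0 about where it starts, pin in its hole; positive to the right (press -y). Holes are 0.025 apart: the next is at +0.025. About 1 mm of play each way with the pin in; locked by the pin, else 2 N of friction. Steel deck 46 mm above the table, 89 mm wide in x, from press y -174 to +154 mm at 0.
- beam_mid (a point): Middle of the top face of the dark grey lattice beam fixed on the carriage: 25 mm wide (x), 250 mm long (y), top 71 mm above the table. Ten brass inserts, flange 12 mm across, stand on its centre line 25 mm apart: from the right, five flush and five 7 mm proud. At the start the ram is over the fifth from the right.
- plunger (a joint): Lift of the index plunger, m: 0 fully home in a hole, 0.014 right out. A spring pulls it down with 5 N when home, 11 N right out. The 8 mm round-nosed pin is clear of the hole from 0.0085 up; let go between holes it rides on the bed at 0.0085 and snaps down when the carriage brings it over a hole.
- index_knob (a point): Centre of the red round knob of the index plunger on the carriage's right end, 90 mm above the table when home. Upright grip 26 mm in diameter from 6 mm below to 6 mm above the point, a cap 4 mm above, a taper 11 mm below, then a 20 mm wide sleeve; the deck is 44 mm below. An end block (top 64 mm above the table) begins 25 mm to its left (press +y); other sides are free.
- lever (a joint): Press lever, rad: 0 up at rest, 0.96 all the way down. A spring lifts it: at the ball 4 N start it moving, 6 N hold it down, and about 4 N more press an insert. The ram comes down 20 mm per rad, meets a proud insert at about 0.6 and has it flush at about 0.95.
- lever_ball (a point): Centre of the black ball, 34 mm in diameter, at the end of the press lever, which points to the robot's side: 0.61 rad above level at rest (ball 282 mm above the table), 0.35 rad below level when down (127 mm). A 12 mm rod runs straight from the ball to the pivot.
- lever_pivot (a point): Centre of the lever's pivot on the left side of the press head, 185 mm above the table. The lever turns about the press y axis through this point; the ball's centre is 170 mm away, at the same y.
- insert_next (a joint): Depth of the next brass insert, the first proud one, 25 mm left of the ram's axis at carriage 0, m: 0 standing 7 mm proud, 0.007 flush.
- insert_after (a joint): Depth of the insert after that one, m: 0 standing proud as it must stay, 0.007 flush.
- bottle: Teal water bottle standing on the table, 72 mm in diameter, 240 mm high, origin at the centre of its foot. Leave it.
- screwdriver: Red-handled screwdriver lying on the table, 170 mm long along its x, 26 mm thick, origin under its middle. Leave it.
- cube: Dark sensor cube with white faces, 35 mm, origin at the centre of its underside. Leave it.
- parts_tray: Grey divided parts tray 170 x 120 x 45 mm, origin at the centre of its underside. Leave it.
- insert_c (a joint): Depth of one of the three last proud inserts at the left end, m: 0 standing proud as it must stay, 0.007 flush.
- insert_d (a joint): Depth of one of the three last proud inserts at the left end, m: 0 standing proud as it must stay, 0.007 flush.
- insert_e (a joint): Depth of one of the three last proud inserts at the left end, m: 0 standing proud as it must stay, 0.007 flush.

How it is judged (in metres and radians):
On the way, in this order (a step that is already met when the one before it is completed fails the run):
1. the index plunger has been pulled out of its hole (value of joint plunger above 0.007 m), for 0.05 s.
2. the carriage stands in the next notch with the pin fully home (value of joint carriage between 0.0225 and 0.0275 m and value of joint plunger below 0.0015 m), for 0.2 s.
3. the lever is all the way down and the next insert is pressed flush (value of joint lever above 0.85 rad and value of joint insert_next above 0.0055 m), for 0.1 s.
At the end, for the whole second after the job is handed in: The carriage is in the next notch (joint 25 mm, within 2.5 mm) with the index pin home (within 1.5 mm), the next insert is flush (pressed at least 5.5 of 7 mm), the four after it still stand proud (each moved less than 1.5 mm), and the lever is back up (within 0.1 rad) (all of step 2 and value of joint insert_next above 0.0055 m and value of joint lever below 0.1 rad and value of joint each of insert_after, insert_c, insert_d, insert_e below 0.0015 m); the robot touches nothing.
It fails at once if the press lever is worked while the index pin is out (value of joint lever above 0.3 rad and value of joint plunger above 0.004 m).
It fails at once if another insert is pressed (value of joint any of insert_after, insert_c, insert_d, insert_e above 0.002 m).
It fails at once if a thing beside the press is pushed more than 30 mm (distance of any of bottle, screwdriver, cube, parts_tray from where it was at the start of the episode above 0.03 m).
It also fails if it takes over 48 s, if anything falls off the work surface, if the arm or the gripper's body presses on something with over 40 N, if the wrist force passes 120 N, or if a joint passes its speed limit or range.

## Working session

There is one attempt and no reset: what is moved stays moved. The work goes in short steps, Python scripts to look and compute and a tool call to move; the robot and the scene stay as the last step left them, time stands still between calls to the robot, and variables do not carry over. Pictures are saved under pics/ and viewed, about 8 in all and at most 12, crops included, and the job is handed in when it is done.

Besides the shell and the picture viewer there is one more tool, called after ">>>" as name([rows], argument=value, ...), one row to a line, values as JSON. jog_arm: Moves the arm, as the interface text tells. Its arguments: {"type":"object","properties":{"targets":{"type":"array","items":{"type":"array","items":{"type":"array","items":{"type":"number"}}}},"hand":{"type":"number"},"grip_force":{"type":"number"}},"required":["targets"]}

```bash
mkdir -p pics; python3 - <<'E'
from bench import status, eyes, ctrl
import cv2, numpy as np, pickle
s=status.get_obs(); print(s); print(ctrl.grasp_offset)
d={}
for n in("scene","top"):
    d[n]=eyes.get_image(n); cv2.imwrite(f"pics/{n}0.png",d[n]["img"])
    print(n,d[n]["camera_matrix"].tolist(),(-cv2.Rodrigues(np.array(d[n]["rvec"],float))[0].T@np.array(d[n]["tvec"],float).ravel()).round())
pickle.dump(d,open("im0.pkl","wb"))
E
```

```text
{'time': 0.0, 'qpos': array([-1.33739845e+00,  3.13433768e-01,  1.49842203e+00, -1.58421981e-05,
        1.33098896e+00, -2.23382330e-01]), 'qd': array([-4.29908341e-05, -6.08436891e-04,  1.20457035e-03, -1.13126367e-03,
       -2.67331995e-04,  6.03246235e-04]), 'joint_efforts': array([ 1.16278465e-03, -4.12264359e+01, -2.59747678e+01, -1.13654767e-04,
        4.01874713e-03,  1.33593650e-05]), 'eef_pos': array([ 231.49140259, -470.92933425,  230.74904662]), 'ee_rot': array([-1.57202072e+00,  2.62373977e-04, -2.68480883e+00]), 'ft_force': array([-0.28247268,  0.27406167, -0.49249621]), 'ft_torque': array([-0.00278881,  0.03213282,  0.05832528]), 'opening': 85.43566396195101}
18.700000000000003
scene [[423.0657347259543, 0.0, 273.6186471142422], [0.0, 423.0657347259543, 210.42908151033575], [0.0, 0.0, 1.0]] [1391.  514. 1099.]
top [[473.0194113595186, 0.0, 282.86167355333197], [0.0, 473.0194113595186, 205.66873884794168], [0.0, 0.0, 1.0]] [ 304.  -14. 1499.]
```

View pics/scene0.png

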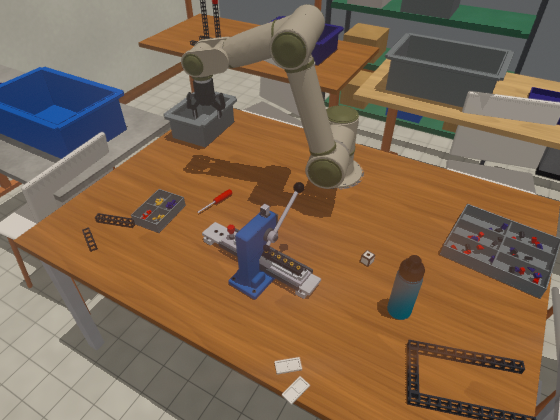

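View pics/top0.png

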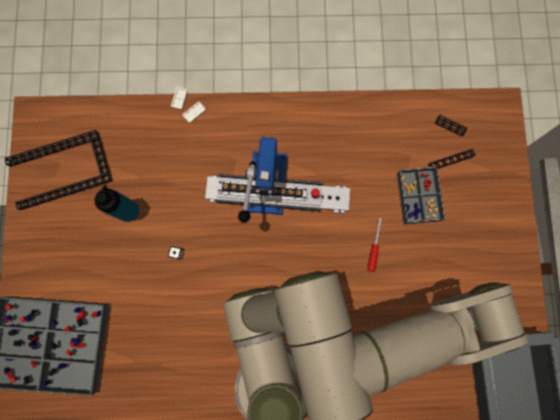

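The scene view shows the press with its red knob at (231,229) and the black ball at (299,187). In the top view they are at (315,193) and (244,216). The carriage is turned slightly, and the things around the press are well clear of it.

```bash
cat > h.py <<'E'
import cv2, numpy as np
from scipy.spatial.transform import Rotation as Ro
def cam(d):
    R=cv2.Rodrigues(np.array(d["rvec"],float))[0]; t=np.array(d["tvec"],float).ravel(); K=np.array(d["camera_matrix"],float); return K,R,t
def ray(d,uv):
    K,R,t=cam(d); v=R.T@np.linalg.inv(K)@np.array([uv[0],uv[1],1.]); return -R.T@t, v/np.linalg.norm(v)
def plane(d,uv,z):
    c,v=ray(d,uv); return c+v*(z-c[2])/v[2]
def tri(d1,u1,d2,u2):
    c1,a=ray(d1,u1); c2,b=ray(d2,u2)
    s=np.linalg.lstsq(np.c_[a,-b],c2-c1,rcond=None)[0]; p,q=c1+a*s[0],c2+b*s[1]; return (p+q)/2,np.linalg.norm(p-q)
def proj(d,P):
    K,R,t=cam(d); p=K@(R@np.array(P,float)+t); return p[:2]/p[2]
def blob(img,mask,near,r=22):
    m=np.zeros(mask.shape,np.uint8); cv2.circle(m,tuple(map(int,near)),r,255,-1); m&=mask
    n,l,st,c=cv2.connectedComponentsWithStats(m); i=1+np.argmax(st[1:,4]); return c[i],st[i]
def red(img):
    h=cv2.cvtColor(img,cv2.COLOR_BGR2HSV); return cv2.inRange(h,(0,190,90),(5,255,255))|cv2.inRange(h,(174,150,80),(180,255,255))
def black(img): return cv2.inRange(img,(0,0,0),(50,50,50))
E
python3 - <<'E'
import pickle; from h import *
d=pickle.load(open("im0.pkl","rb")); T,S=d["top"],d["scene"]
k=[blob(x["img"],red(x["img"]),p,12) for x,p in((T,(315,193)),(S,(231,229)))]; print(k)
b=[blob(x["img"],black(x["img"]),p,10) for x,p in((T,(244,216)),(S,(299,187)))]; print(b)
print("knob",tri(T,k[0][0],S,k[1][0]),plane(T,k[0][0],98),plane(S,k[1][0],92))
print("ball",tri(T,b[0][0],S,b[1][0]),plane(T,b[0][0],282),plane(S,b[1][0],282))
im=T["img"]; h=cv2.cvtColor(im,cv2.COLOR_BGR2HSV)
m=cv2.inRange(h,(0,0,130),(180,60,255)); m[:160]=0;m[225:]=0;m[:,:195]=0;m[:,360:]=0
m=cv2.morphologyEx(m,cv2.MORPH_CLOSE,np.ones((9,9)))
n,l,st,c=cv2.connectedComponentsWithStats(m); print(st[st[:,4]>100])
pts=np.argwhere(m>0)[:,::-1].astype(np.float32); r=cv2.minAreaRect(pts); bx=cv2.boxPoints(r); print(r,[plane(T,p,46).round(1).tolist() for p in bx])
a=cv2.resize(im[130:240,190:370],None,fx=4.4,fy=4.4,interpolation=cv2.INTER_CUBIC); cv2.imwrite("pics/c1.png",a)
E
```

```text
[(array([315.05555556, 192.86111111]), array([312, 190,   7,   7,  36], dtype=int32)), (array([230.33333333, 227.2       ]), array([227, 225,   8,   6,  30], dtype=int32))]
[(array([244.03, 215.81]), array([239, 211,  11,  11, 100], dtype=int32)), (array([298.69767442, 187.86046512]), array([294, 183,  10,   9,  43], dtype=int32))]
knob (array([ 578.9480292 , -136.38874876,   92.51965705]), np.float64(2.037441260141786)) [ 577.35366779 -135.02329755   98.        ] [ 578.88127909 -137.71234022   92.        ]
ball (array([484.67112965,  68.43066935, 279.17624847]), np.float64(1.4355132611725598)) [484.56589     67.59656932 282.        ] [487.48250588  70.61055137 282.        ]
[[     0      0    560    420 232414]
 [   205    166    145     47   2786]]
((277.3828125, 188.29156494140625), (143.94891357421875, 42.310794830322266), 2.516875743865967) [[552.2, 205.6, 46.0], [687.4, 200.4, 46.0], [657.8, -253.3, 46.0], [522.8, -241.1, 46.0]]
```

View pics/c1.png

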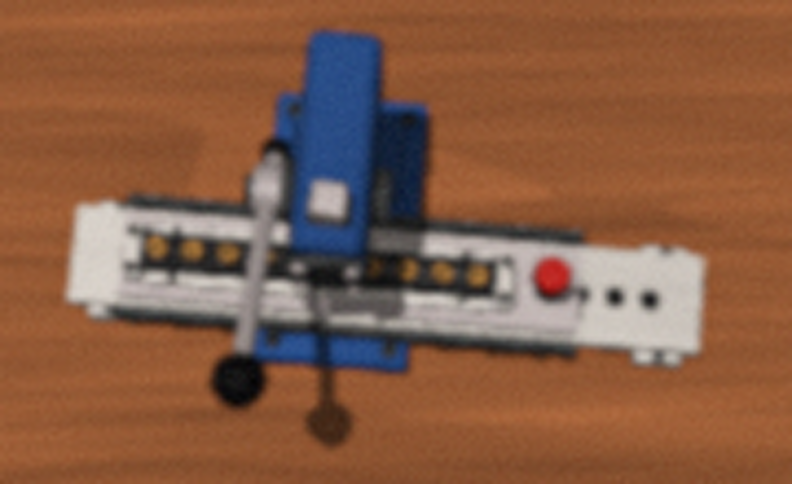

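The crop shows seven of the ten inserts clearly. Crop positions of the leftmost proud ones are (157,246), (193,249) and (228,253), and of the rightmost flush ones (408,268), (443,271) and (477,275). The knob is at (552,276). I'll get the press yaw from the insert row and plan the first moves.

```bash
cat >> h.py <<'E'
def go(p,ang,s=None):
    "shift in tool axes (m) and turn about tool y (deg) to bring the TCP to p with tool z at world angle ang"
    if s is None:
        from bench import status; s=status.get_obs()
    R=Ro.from_euler("xyz",s["ee_rot"]).as_matrix(); d=R.T@(np.array(p)-s["eef_pos"])/1000
    cur=np.arctan2(R[1,2],R[0,2]); t=-(ang-cur); t=(t+np.pi)%(2*np.pi)-np.pi
    print("t",round(s["time"],2),"pos",s["eef_pos"].round(1),"zang",round(cur,3),"F",s["ft_force"].round(1),"open",round(s["opening"],1),"q",s["qpos"].round(2)); print("shift",d.round(4),"turn",np.degrees(t).round(1)); return d
E
python3 - <<'E'
import pickle; from h import *
d=pickle.load(open("im0.pkl","rb")); T=d["top"]
f=lambda u,v,z: plane(T,(190+u/4.4,130+v/4.4),z)
P=[f(157,246,78),f(193,249,78),f(228,253,78)];Q=[f(408,268,71),f(443,271,71),f(477,275,71)]
A=np.array(P+Q); n=np.array([9,8,7,2,1,0])
cx=np.polyfit(n,A[:,0],1);cy=np.polyfit(n,A[:,1],1); print(cx,cy)
psi=np.arctan2(-cx[0],cy[0]); print("yaw",psi)
ram=np.array([np.polyval(cx,4),np.polyval(cy,4)]); Rz=np.array([[np.cos(psi),np.sin(psi)],[-np.sin(psi),np.cos(psi)]])
for nm,p in(("knob",[578,-136]),("ball",[485,68.4]),("bott",plane(T,(120,205),0)[:2])): print(nm,Rz@(np.array(p)-ram))
print("ram",ram)
go([578,-136,200],psi)
E
```

```text
[  2.57015731 585.28534373] [ 24.81781058 -86.91892145]
yaw -0.10319313893480286
knob [  -2.19074171 -149.37260512]
ball [-115.75127282   44.36011224]
bott [-73.94610745 465.10987795]
ram [595.56597297  12.35232085]
t 0.1 pos [ 231.5 -471.   230.8] zang -1.114 F [0.3 0.2 0.6] open 84.8 q [-1.34  0.31  1.5   0.    1.33 -0.22]
shift [-0.4587  0.0311 -0.1478] turn -57.9
```

>>> jog_arm([
  [[-0.045,0,-0.015,-5.8],[-0.09,0,-0.03,-11.6],[-0.135,0,-0.045,-17.4],[-0.18,0,-0.06,-23.2],[-0.225,0,-0.075,-29]],
], hand=-1)

```text
time: 0.6
eef_pos: [401.4, -302.8, 230.8]
ee_rot: [-1.572, 0.001, -2.175]
ft_force: [0.5, -1.2, 0.4]
opening: 85.2
```

```bash
python3 -c "
from h import *; go([578,-136,180],-0.103)"
```

```text
t 0.6 pos [ 401.4 -302.8  230.8] zang -0.604 F [ 0.5 -1.2  0.4] open 85.2 q [-0.88  0.26  1.56  0.    1.32 -0.28]
shift [-0.2375  0.0509  0.0508] turn -28.7
```

>>> jog_arm([
  [[-0.047,0.01,0.01,-5.8],[-0.095,0.02,0.02,-11.6],[-0.142,0.03,0.03,-17.4],[-0.19,0.04,0.04,-23.2],[-0.2375,0.051,0.051,-28.7]],
])

```text
time: 1.1
eef_pos: [579.3, -134.4, 179.4]
ee_rot: [-1.572, 0.001, -1.67]
ft_force: [-0.2, -0.5, 0.1]
opening: 85.0
```

>>> jog_arm([
  [[0,0,0,0],[0,0,0,0]],
])

```text
time: 1.3
eef_pos: [579.3, -133.5, 178.5]
ee_rot: [-1.573, 0.002, -1.668]
ft_force: [-0.4, -1.1, 0.7]
opening: 85.4
```

```bash
python3 - <<'E'
from h import *; from bench import eyes; import pickle
go([578,-136,71],-0.103)
d=eyes.get_image("wrist"); pickle.dump(d,open("w1.pkl","wb")); cv2.imwrite("pics/w1.png",d["img"])
print("cam",ray(d,(280,210)),"knob expected",proj(d,[578,-136,100]))
E
```

```text
t 1.3 pos [ 579.3 -133.5  178.5] zang -0.097 F [-0.4 -1.1  0.7] open 85.4 q [-0.42  0.51  1.35  0.    1.28 -0.33]
shift [ 0.0028  0.1075 -0.0008] turn 0.3
cam (array([587.76503733, -52.61189299, 321.56034172]), array([-0.02539987, -0.32420898, -0.94564443])) knob expected [275.82257069 219.91702824]
```

View pics/w1.png

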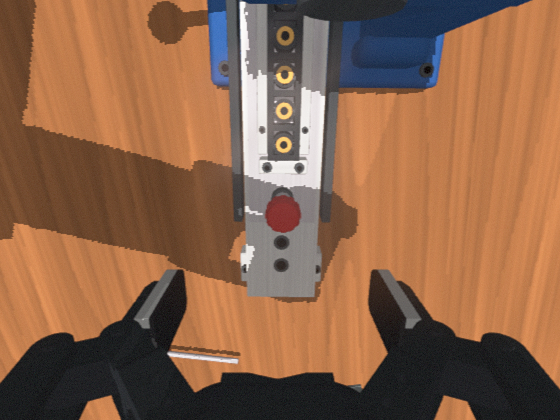

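The wrist view looks straight down on the knob at (283,213). The flush inserts form a near-vertical line from (285,36) to (284,144), so the jaws are aligned across the slide. The index holes ahead are at (282,242) and (282,265).

```bash
python3 - <<'E'
from h import *; import pickle
d=pickle.load(open("w1.pkl","rb"))
c,s=blob(d["img"],cv2.inRange(cv2.cvtColor(d["img"],cv2.COLOR_BGR2HSV),(0,120,50),(6,255,255))|cv2.inRange(cv2.cvtColor(d["img"],cv2.COLOR_BGR2HSV),(172,120,50),(180,255,255)),(283,213),30); print(c,s)
k=plane(d,c,97); print("knob",k)
ins=np.array([plane(d,p,71) for p in((285,36),(285,75),(284,110),(284,144))]); print(ins.round(1))
psi=np.arctan2(-(ins[0]-ins[3])[0],(ins[0]-ins[3])[1]); print("yaw",psi)
hol=[plane(d,p,34).round(1) for p in((282,242),(282,265))]; print(hol)
go([k[0],k[1],71.5],psi)
E
```

```text
[282.48686869 213.66363636] [266 195  34  38 990]
knob [ 583.30384384 -132.65442079   97.        ]
[[596.7 -10.6  71. ]
 [594.5 -35.8  71. ]
 [591.5 -59.9  71. ]
 [589.2 -85.   71. ]]
yaw -0.10043271838518535
[array([ 578.8, -184.5,   34. ]), array([ 576.5, -209.8,   34. ])]
t 1.35 pos [ 578.9 -134.6  179.1] zang -0.099 F [-0.6 -0.1 -0.5] open 85.4 q [-0.43  0.51  1.35  0.    1.28 -0.33]
shift [-0.0022  0.1076  0.0044] turn 0.1
```

>>> jog_arm([
  [[-0.001,0.03,0.005,0],[-0.001,0.065,0.005,0],[-0.001,0.095,0.005,0],[-0.001,0.108,0.005,0],[-0.001,0.108,0.005,0]],
])

```text
time: 1.85
eef_pos: [582.8, -134.7, 70.3]
ee_rot: [-1.575, 0.002, -1.672]
ft_force: [1.1, -0.6, -0.3]
opening: 85.3
```

>>> jog_arm([
  [[0,0,0,0],[0,0,0,0],[0,0,0,0],[0,0,0,0],[0,0,0,0]],
], hand=1, grip_force=60)

```text
time: 2.35
eef_pos: [583.2, -134.8, 71.2]
ee_rot: [-1.574, 0.001, -1.672]
ft_force: [-1.4, 0.1, 4.4]
opening: 24.3
```

>>> jog_arm([
  [[0,0,0,0],[0,0,0,0],[0,0,0,0]],
])

```text
time: 2.65
eef_pos: [583.1, -134.8, 71.3]
ee_rot: [-1.574, 0.001, -1.672]
ft_force: [-0.8, 0.1, 2.2]
opening: 23.9
```

>>> jog_arm([
  [[0,-0.003,0,0],[0,-0.006,0,0],[0,-0.009,0,0],[0,-0.012,0,0],[0,-0.012,0,0]],
])

```text
time: 3.15
eef_pos: [583.0, -134.7, 83.2]
ee_rot: [-1.574, 0.002, -1.672]
ft_force: [3.6, -1.9, -11.0]
opening: 24.1
```

```bash
python3 - <<'E'
from h import *; from bench import eyes; import pickle
go([583.1-2.5,-134.8-25,83],-0.1)
d=eyes.get_image("wrist"); pickle.dump(d,open("w2.pkl","wb")); cv2.imwrite("pics/w2.png",d["img"])
E
```

```text
t 3.15 pos [ 583.  -134.7   83.2] zang -0.101 F [  3.6  -1.9 -11. ] open 24.1 q [-0.42  0.62  1.44  0.    1.09 -0.32]
shift [0.0252 0.0001 0.0001] turn -0.0
```

View pics/w2.png

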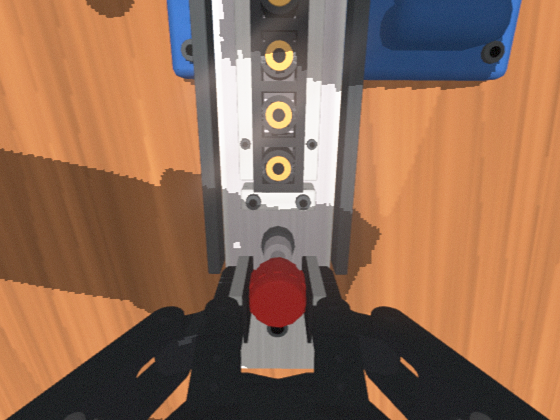

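The knob is held squarely between the pads at (278,293), with 11 N of downward spring force, so the pin is out. Next I slide 25 mm to the right and lower it.

>>> jog_arm([
  [[0.006,0,0,0],[0.012,0,0,0],[0.018,0,0,0],[0.025,0,0,0],[0.025,0,0,0]],
])

```text
time: 3.7
eef_pos: [580.3, -160.9, 82.9]
ee_rot: [-1.574, 0.001, -1.672]
ft_force: [2.5, -2.1, -9.7]
opening: 24.2
```

>>> jog_arm([
  [[0,0,0,0],[0,0,0,0]],
])

```text
time: 3.9
eef_pos: [580.2, -161.1, 82.9]
ee_rot: [-1.574, 0.0, -1.672]
ft_force: [3.0, -1.2, -10.9]
opening: 24.2
```

>>> jog_arm([
  [[-0.0013,0,0,0],[-0.0013,0.003,0,0],[-0.0013,0.006,0,0],[-0.0013,0.009,0,0],[-0.0013,0.0115,0,0]],
])

```text
time: 4.4
eef_pos: [580.4, -159.9, 71.4]
ee_rot: [-1.574, 0.0, -1.672]
ft_force: [1.4, -1.9, -5.0]
opening: 23.9
```

>>> jog_arm([
  [[0,0,0,0],[0,0,0,0]],
])

```text
time: 4.6
eef_pos: [580.4, -159.9, 71.5]
ee_rot: [-1.574, 0.0, -1.672]
ft_force: [0.7, -1.3, -6.9]
opening: 24.5
```

>>> jog_arm([
  [[0,0,0,0],[0,0,0,0],[0,0,0,0],[0,0,0,0]],
], hand=-1)

```text
time: 5.0
eef_pos: [580.5, -159.9, 71.8]
ee_rot: [-1.574, -0.0, -1.672]
ft_force: [0.1, 0.5, 1.1]
opening: 80.9
```

>>> jog_arm([
  [[0,-0.04,0,0],[0,-0.08,0,0],[0,-0.108,0,0],[0,-0.108,0,0]],
])

```text
time: 5.4
eef_pos: [582.3, -160.5, 184.4]
ee_rot: [-1.566, -0.003, -1.672]
ft_force: [-0.8, 0.2, -0.5]
opening: 85.5
```

```bash
python3 - <<'E'
from h import *; from bench import eyes; import pickle
go([583.1-2.5,-134.8-25,83],-0.1)
d=eyes.get_image("wrist"); pickle.dump(d,open("w3.pkl","wb")); cv2.imwrite("pics/w3.png",d["img"])
h=cv2.cvtColor(d["img"],cv2.COLOR_BGR2HSV); m=cv2.inRange(h,(0,120,50),(6,255,255))|cv2.inRange(h,(172,120,50),(180,255,255))
c,s=blob(d["img"],m,(283,213),35); print(c,s,plane(d,c,97))
S=eyes.get_image("scene"); T=eyes.get_image("top"); pickle.dump((S,T),open("st3.pkl","wb"))
d0=pickle.load(open("im0.pkl","rb"))
k=[blob(x["img"],red(x["img"]),p,12)[0] for x,p in((T,(324,194)),(S,(221,226)))]; print(k,tri(T,k[0],S,k[1]))
E
```

```text
t 5.4 pos [ 582.3 -160.5  184.4] zang -0.101 F [-0.8  0.2 -0.5] open 85.5 q [-0.46  0.52  1.32 -0.    1.3  -0.36]
shift [-0.0009  0.1014 -0.0023] turn -0.1
[273.97148891 209.12460401] [257 191  35  37 947] [ 580.75024014 -157.90665871   97.        ]Traceback (most recent call last):
  File "<stdin>", line 8, in <module>
  File "h.py", line 16, in blob
    n,l,st,c=cv2.connectedComponentsWithStats(m); i=1+np.argmax(st[1:,4]); return c[i],st[i]
                                                      ~~~~~~~~~^^^^^^^^^^
    return _wrapfunc(a, 'argmax', axis=axis, out=out, **kwds)
    return bound(*args, **kwds)
ValueError: attempt to get argmax of an empty sequence
```

View pics/w3.png

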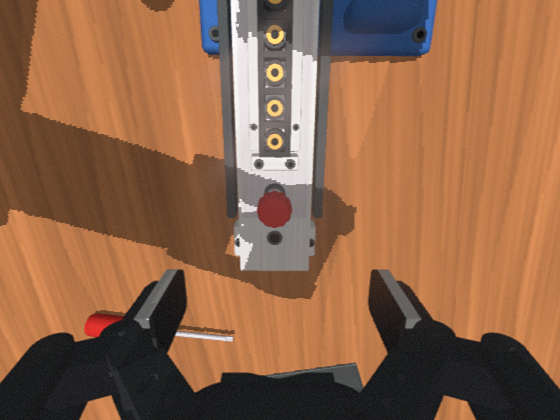

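The knob now sits 25.4 mm from where it was, and only one index hole, at (275,238), is left ahead of it. That matches a move of one notch. Next I check the knob height in the scene view and work out where the ball is.

```bash
python3 - <<'E'
from h import *; import pickle
from bench import eyes
d=pickle.load(open("im0.pkl","rb")); S=eyes.get_image("scene"); pickle.dump(S,open("s3.pkl","wb")); W=pickle.load(open("w3.pkl","rb")); W1=pickle.load(open("w1.pkl","rb"))
e=proj(S,[580.7,-159,92]); print("exp",e, proj(S,[580.7,-159,100.5]))
k=blob(S["img"],red(S["img"]),e,12); print(k, "0:",(230.33,227.2),proj(d["scene"],[583.3,-134,92]))
k0=(230.33,227.2)
print("before",tri(W1,(282.49,213.66),d["scene"],k0)); print("now",tri(W,(273.97,209.12),S,k[0]))
cv2.imwrite("pics/s3.png",cv2.resize(S["img"][140:320,160:360],None,fx=3.3,fy=3.3,interpolation=cv2.INTER_CUBIC))
psi=-0.1005; Rz=np.array([[np.cos(psi),-np.sin(psi)],[np.sin(psi),np.cos(psi)]])
ball=np.array([485.,68.5]); piv=ball+Rz@[170*np.cos(.61),0]; print("pivot",piv)
for a in np.arange(0,1.0,.12): 
    p=piv-Rz@[170*np.cos(.61-a),0]; print(round(a,2),p.round(1),round(185+170*np.sin(.61-a),1))
go([ball[0],ball[1],340],-0.1005-np.pi/2)
E
```

```text
exp [224.88135538 225.38982213] [224.6597086 223.5996092]
(array([225.1, 225. ]), array([222, 222,   7,   8,  40], dtype=int32)) 0: (230.33, 227.2) [230.50303028 228.37083346]
before (array([ 583.56762827, -133.0932155 ,   97.88033752]), np.float64(1.5070027407614186))
now (array([ 580.47936563, -158.50677917,   94.06445819]), np.float64(0.8246820072159512))
pivot [623.63706988  54.51987517]
0.0 [485.   68.5] 282.4
0.12 [474.4  69.6] 265.0
0.24 [465.9  70.4] 246.5
0.36 [459.8  71. ] 227.1
0.48 [455.9  71.4] 207.0
0.6 [454.5  71.6] 186.7
0.72 [455.5  71.5] 166.3
0.84 [458.9  71.1] 146.2
0.96 [464.7  70.5] 126.7
t 5.6 pos [ 580.3 -159.6  178.5] zang -0.102 F [ 0.3 -0.8 -1.6] open 85.5 q [-0.46  0.53  1.32 -0.    1.3  -0.36]
shift [-0.2174 -0.1607 -0.1187] turn 89.9
```

View pics/s3.png

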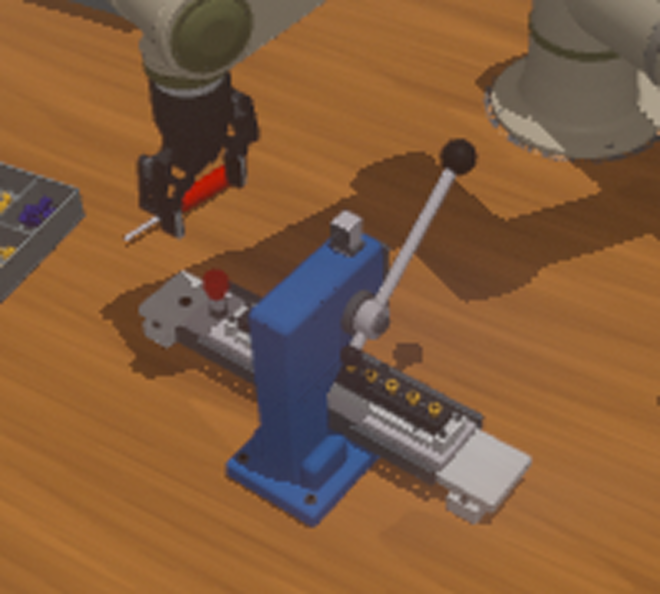

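The knob is no higher than at the start: 94 mm triangulated, against 98 mm before with noise. A riding pin would add 8.5 mm, so it is home. The crop shows the ball at (458,157), the lever up and the press clear. Now over the ball, with the jaws across the lever.

>>> jog_arm([
  [[0,-0.05,0,-8],[0,-0.1,0,-16],[-0.02,-0.14,-0.01,-24],[-0.06,-0.16,-0.03,-32],[-0.1,-0.16,-0.055,-40]],
])

```text
time: 6.1
eef_pos: [536.7, -54.2, 340.3]
ee_rot: [-1.572, 0.002, -0.97]
ft_force: [0.9, -0.4, 0.3]
opening: 85.3
```

```bash
python3 -c "
from h import *; go([480,68.5,340],1.47)"
```

```text
t 6.1 pos [536.7 -54.2 340.3] zang 0.601 F [ 0.9 -0.4  0.3] open 85.3 q [-0.32  0.3   1.24 -0.    1.61 -0.92]
shift [-0.1332  0.0005  0.0227] turn -49.8
```

>>> jog_arm([
  [[-0.033,0,0.005,-8.4],[-0.067,0,0.011,-16.8],[-0.1,0,0.017,-25.2],[-0.133,0,0.023,-33.6],[-0.133,0,0.023,-42]],
])

```text
time: 6.6
eef_pos: [479.0, 71.3, 339.9]
ee_rot: [-1.57, 0.004, -0.227]
ft_force: [0.4, 0.1, 0.1]
opening: 85.4
```

>>> jog_arm([
  [[0,0,0,-7.8],[0,0,0,-7.8],[0,0,0,-7.8]],
])

```text
time: 6.9
eef_pos: [479.0, 71.2, 339.2]
ee_rot: [-1.57, 0.005, -0.095]
ft_force: [-0.8, -0.3, 0.2]
opening: 85.7
```

```bash
python3 - <<'E'
from h import *; from bench import eyes; import pickle
go([485,68.5,263],1.47)
d=eyes.get_image("wrist"); pickle.dump(d,open("w4.pkl","wb")); cv2.imwrite("pics/w4.png",d["img"])
print("exp",proj(d,[485,68.5,282]))
E
```

```text
t 6.9 pos [479.   71.2 339.2] zang 1.476 F [-0.8 -0.3  0.2] open 85.7 q [-0.1   0.17  1.4   0.    1.57 -1.57]
shift [ 0.0066  0.0761 -0.0022] turn 0.3
exp [274.77483022 236.92341708]
```

View pics/w4.png

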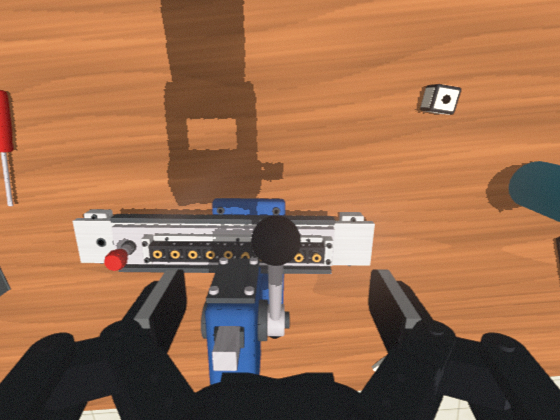

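The ball is centred at about (276,239), 2 px from the predicted (275,237). The fingers straddle it, and the lever rod runs along the mid-plane down the image.

```bash
python3 - <<'E'
from h import *; import pickle
d=pickle.load(open("w4.pkl","rb"))
c,s=blob(d["img"],black(d["img"]),(276,239),28); print(c,s)
x,y,w,h=s[:4]; print(plane(d,c,282),plane(d,(276,239),282))
pv=plane(d,(276,321),185); print("pivot",pv)
go([*plane(d,(276,240),282)[:2],263.5],1.47)
E
```

```text
[267.19525547 241.75547445] [ 249  216   40   49 1096]
[488.07972862  62.98544082 282.        ] [486.61179249  69.18198186 282.        ]
pivot [628.0020107  55.2050463 185.       ]
t 6.95 pos [479.   71.1 339.3] zang 1.476 F [ 0.4 -0.5  0.1] open 85.3 q [-0.1   0.17  1.4   0.    1.57 -1.57]
shift [ 0.0088  0.0758 -0.0013] turn 0.3
```

>>> jog_arm([
  [[0.008,0.025,-0.0013,0],[0.008,0.05,-0.0013,0],[0.008,0.07,-0.0013,0],[0.008,0.076,-0.0013,0],[0.008,0.076,-0.0013,0]],
])

```text
time: 7.45
eef_pos: [486.5, 69.0, 263.0]
ee_rot: [-1.57, 0.006, -0.096]
ft_force: [-0.2, -0.4, -0.3]
opening: 85.4
```

>>> jog_arm([
  [[0,0,0,0],[0,0,0,0],[0,0,0,0],[0,0,0,0],[0,0,0,0]],
], hand=1, grip_force=40)

```text
time: 7.95
eef_pos: [486.6, 69.4, 263.6]
ee_rot: [-1.569, 0.005, -0.096]
ft_force: [-1.3, 4.4, 4.1]
opening: 32.1
```

```bash
python3 - <<'E'
from h import *; go([486.5,69,263.5],1.47)
s=np.sin(.61); c=np.cos(.61)
for a in np.arange(0.08,.97,.08): print(round(a,2), "x",round((c-np.cos(.61-a))*.17,4),"y",round((s-np.sin(.61-a))*.17,4))
E
```

```text
t 7.95 pos [486.6  69.4 263.6] zang 1.475 F [-1.3  4.4  4.1] open 32.1 q [-0.1   0.22  1.54  0.    1.39 -1.57]
shift [-0.      0.0001 -0.0005] turn 0.3
0.08 x -0.0073 y 0.0114
0.16 x -0.0137 y 0.0234
0.24 x -0.0192 y 0.0359
0.32 x -0.0236 y 0.0488
0.4 x -0.0269 y 0.0619
0.48 x -0.0292 y 0.0753
0.56 x -0.0304 y 0.0889
0.64 x -0.0306 y 0.1025
0.72 x -0.0296 y 0.116
0.8 x -0.0276 y 0.1295
0.88 x -0.0245 y 0.1427
0.96 x -0.0204 y 0.1557
```

>>> jog_arm([
  [[-0.0073,0.0114,0,0],[-0.0137,0.0234,0,0],[-0.0192,0.0359,0,0],[-0.0236,0.0488,0,0],[-0.0236,0.0488,0,0]],
])

```text
time: 8.45
eef_pos: [462.5, 72.0, 214.3]
ee_rot: [-1.569, 0.005, -0.096]
ft_force: [-1.0, 2.4, 4.0]
opening: 31.9
```

```bash
cat > lv.py <<'E'
from h import *; from bench import status
s=status.get_obs(); p=s["eef_pos"]; u=np.array([np.cos(.1),-np.sin(.1)])
x=(p[:2]-[486.5,69.2])@u-139.3; z=p[2]+18.7-185; print("lever",round(.61-np.arctan2(z,-x),3),"r",round(np.hypot(x,z),1)); go(p,1.475,s)
c0=x,z
for a in np.arange(.32,.97,.08): print(round(a,2),"x",round((-170*np.cos(.61-a)-x)/1000,4),"y",round((z-170*np.sin(.61-a))/1000,4))
E
python3 lv.py
```

```text
lever 0.324 r 170.4
t 8.45 pos [462.5  72.  214.3] zang 1.475 F [-1.   2.4  4. ] open 31.9 q [-0.1   0.2   1.68  0.    1.26 -1.57]
shift [0. 0. 0.] turn 0.0
0.32 x 0.0006 y -0.0006
0.4 x -0.0028 y 0.0126
0.48 x -0.0051 y 0.026
0.56 x -0.0063 y 0.0395
0.64 x -0.0065 y 0.0531
0.72 x -0.0055 y 0.0667
0.8 x -0.0035 y 0.0801
0.88 x -0.0004 y 0.0934
0.96 x 0.0038 y 0.1063
```

>>> jog_arm([
  [[-0.0028,0.0126,0,0],[-0.0051,0.026,0,0],[-0.0063,0.0395,0,0],[-0.0065,0.0531,0,0],[-0.0055,0.0667,0,0]],
])

```text
time: 8.95
eef_pos: [457.4, 72.6, 148.5]
ee_rot: [-1.569, 0.004, -0.096]
ft_force: [-1.8, 1.7, 8.8]
opening: 32.0
```

```bash
python3 lv.py
```

```text
lever 0.715 r 169.5
t 8.95 pos [457.4  72.6 148.5] zang 1.475 F [-1.8  1.7  8.8] open 32.0 q [-0.1   0.27  1.79  0.    1.09 -1.57]
shift [0. 0. 0.] turn 0.0
0.32 x 0.0057 y -0.0664
0.4 x 0.0023 y -0.0532
0.48 x 0.0 y -0.0398
0.56 x -0.0012 y -0.0263
0.64 x -0.0013 y -0.0127
0.72 x -0.0004 y 0.0009
0.8 x 0.0016 y 0.0143
0.88 x 0.0047 y 0.0276
0.96 x 0.0089 y 0.0405
```

>>> jog_arm([
  [[0.0016,0.0143,0,0],[0.0047,0.0276,0,0],[0.0089,0.0405,0,0],[0.0094,0.0415,0,0],[0.0094,0.0415,0,0]],
])

```text
time: 9.45
eef_pos: [467.3, 71.6, 107.7]
ee_rot: [-1.569, 0.003, -0.096]
ft_force: [-2.4, 0.5, 6.1]
opening: 31.9
```

>>> jog_arm([
  [[0,0.001,0,0],[0,0.001,0,0],[0,0.001,0,0]],
])

```text
time: 9.75
eef_pos: [467.4, 71.6, 107.5]
ee_rot: [-1.569, 0.003, -0.095]
ft_force: [-4.8, 1.3, 6.8]
opening: 31.7
```

```bash
python3 lv.py
```

```text
lever 0.965 r 169.1
t 9.75 pos [467.4  71.6 107.5] zang 1.475 F [-4.8  1.3  6.8] open 31.7 q [-0.1   0.35  1.81  0.    0.99 -1.57]
shift [0. 0. 0.] turn 0.0
0.32 x -0.0044 y -0.1074
0.4 x -0.0077 y -0.0942
0.48 x -0.01 y -0.0808
0.56 x -0.0112 y -0.0673
0.64 x -0.0114 y -0.0537
0.72 x -0.0104 y -0.0401
0.8 x -0.0084 y -0.0267
0.88 x -0.0053 y -0.0135
0.96 x -0.0012 y -0.0005
```

Lever reads 0.965. The force peaked at about 9 N and then fell to the 6–7 N holding level, so the insert is flush. Now bring the lever back up.

>>> jog_arm([
  [[-0.0053,-0.0135,0,0],[-0.0084,-0.0267,0,0],[-0.0104,-0.0401,0,0],[-0.0114,-0.0537,0,0],[-0.0112,-0.0673,0,0]],
])

```text
time: 10.25
eef_pos: [457.1, 72.6, 176.2]
ee_rot: [-1.569, 0.002, -0.096]
ft_force: [3.7, 2.0, 0.6]
opening: 31.9
```

```bash
sed -i 's/np.arange(.32,.97,.08)/np.arange(-.08,.97,.08)/' lv.py; python3 lv.py
```

```text
lever 0.551 r 169.2
t 10.25 pos [457.1  72.6 176.2] zang 1.475 F [3.7 2.  0.6] open 31.9 q [-0.1   0.23  1.76  0.    1.15 -1.57]
shift [0. 0. 0.] turn 0.0
-0.08 x 0.0378 y -0.0983
0.0 x 0.0296 y -0.0874
0.08 x 0.0222 y -0.076
0.16 x 0.0158 y -0.064
0.24 x 0.0104 y -0.0515
0.32 x 0.006 y -0.0387
0.4 x 0.0026 y -0.0255
0.48 x 0.0003 y -0.0121
0.56 x -0.0009 y 0.0015
0.64 x -0.001 y 0.015
0.72 x -0.0001 y 0.0286
0.8 x 0.002 y 0.0421
0.88 x 0.0051 y 0.0553
0.96 x 0.0092 y 0.0682
```

>>> jog_arm([
  [[0.0003,-0.0121,0,0],[0.0026,-0.0255,0,0],[0.006,-0.0387,0,0],[0.0104,-0.0515,0,0],[0.0158,-0.064,0,0]],
])

```text
time: 10.75
eef_pos: [473.4, 70.8, 241.4]
ee_rot: [-1.569, 0.001, -0.096]
ft_force: [2.2, 0.3, -1.3]
opening: 31.8
```

```bash
python3 lv.py | head -8
```

```text
lever 0.152 r 170.0
t 10.75 pos [473.4  70.8 241.4] zang 1.475 F [ 2.2  0.3 -1.3] open 31.8 q [-0.1   0.2   1.61  0.    1.33 -1.57]
shift [0. 0. 0.] turn -0.0
-0.08 x 0.0214 y -0.0331
0.0 x 0.0131 y -0.0223
0.08 x 0.0058 y -0.0108
0.16 x -0.0006 y 0.0012
0.24 x -0.006 y 0.0136
```

>>> jog_arm([
  [[0.0058,-0.0108,0,0],[0.0095,-0.0167,0,0],[0.0131,-0.0223,0,0],[0.0131,-0.0223,0,0]],
])

```text
time: 11.15
eef_pos: [482.2, 69.9, 258.6]
ee_rot: [-1.57, 0.02, -0.096]
ft_force: [-12.4, -0.1, -23.7]
opening: 31.7
```

>>> jog_arm([
  [[0,0,0,0],[0,0,0,0],[0,0,0,0],[0,0,0,0],[0,0,0,0]],
], hand=-1)

```text
time: 11.65
eef_pos: [482.5, 69.8, 259.1]
ee_rot: [-1.57, 0.018, -0.096]
ft_force: [0.1, 0.3, -0.4]
opening: 85.6
```

>>> jog_arm([
  [[0,-0.025,0,0],[0,-0.055,0,0],[-0.03,-0.08,0,0],[-0.07,-0.08,0,0],[-0.11,-0.08,0,0]],
])

```text
time: 12.15
eef_pos: [373.4, 80.2, 341.6]
ee_rot: [-1.57, 0.017, -0.096]
ft_force: [0.0, -0.0, 0.8]
opening: 85.6
```

```bash
python3 - <<'E'
from h import *; from bench import eyes,status; import pickle
s=status.get_obs(); print(s["time"],s["eef_pos"],s["ft_force"].round(1))
d={n:eyes.get_image(n) for n in("scene","top","wrist")}; pickle.dump(d,open("im5.pkl","wb"))
a=cv2.resize(d["scene"]["img"][180:300,200:330],None,fx=4,fy=4,interpolation=cv2.INTER_CUBIC)
b=cv2.resize(d["wrist"]["img"],(420,315)) 
o=np.zeros((600,800,3),np.uint8); o[:480,:380]=a[:480,:380]; o[:315,380:]=b
t=cv2.resize(d["top"]["img"][150:230,190:370],(420,187)); o[330:517,380:]=t; cv2.imwrite("pics/e5.png",o)
E
```

```text
12.15 [373.37745322  80.17143177 341.62790187] [ 0.  -0.   0.8]
```

View pics/e5.png

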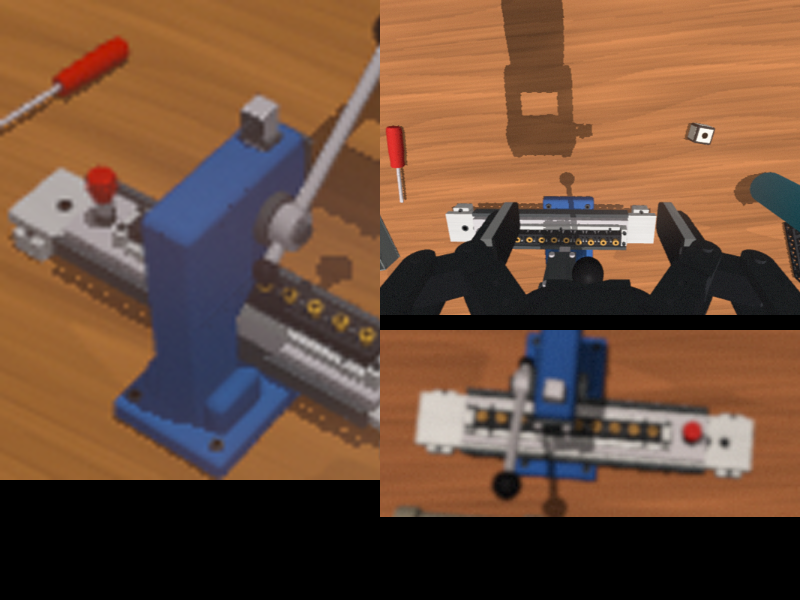

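Lever, knob and surroundings look right: the ball is up, the knob is at (101,180) in the scene crop, and the screwdriver and cube are undisturbed. The ball met its upper stop a little early (about 24 N), so I'll look closely at the insert under the ram before handing in.

```bash
python3 - <<'E'
from h import *; import pickle
d=pickle.load(open("im5.pkl","rb"))
w,s,t,d0=d["wrist"],d["scene"],d["top"],pickle.load(open("im0.pkl","rb"))
u=np.array([np.sin(.1),np.cos(.1)]); ins=lambda n:[595.3+25*n*u[0],12+25*n*u[1]]   # n: 0 under ram, + left
for n in range(-2,5): print(n,"z71",proj(w,[*ins(n),71]).round(),"z78",proj(w,[*ins(n),78]).round())
c=proj(w,[*ins(0),74]).astype(int); print(c)
cv2.imwrite("pics/w5.png",cv2.resize(w["img"][c[1]-30:c[1]+35,c[0]-60:c[0]+60],None,fx=6.5,fy=6.5,interpolation=cv2.INTER_CUBIC))
b=[blob(x["img"],black(x["img"]),p,10)[0] for x,p in((t,(244,216)),(s,(299,187)))]; print(b,tri(t,b[0],s,b[1]))
E
```

```text
-2 z71 [214. 317.] z78 [213. 320.]
-1 z71 [230. 317.] z78 [230. 320.]
0 z71 [247. 317.] z78 [246. 320.]
1 z71 [263. 317.] z78 [263. 320.]
2 z71 [279. 317.] z78 [279. 320.]
3 z71 [296. 317.] z78 [296. 320.]
4 z71 [312. 318.] z78 [312. 320.]
[246 318]
[array([243.99009901, 215.85148515]), array([299. , 190.5])] (array([485.68609321,  69.66150246, 269.96155799]), np.float64(2.56673232846001))
```

View pics/w5.png

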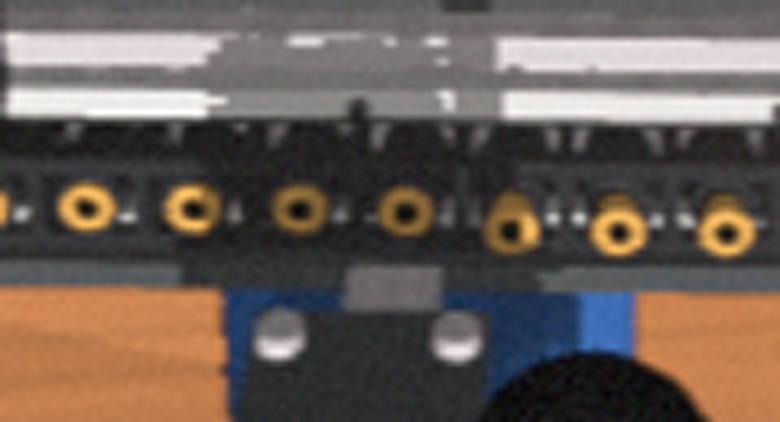

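The crop shows flush inserts at rows 207–208, the one in line with the ram at (405,211), and the next three proud ones at rows around 230. I'll measure how flush it is, and recheck the ball in the scene view.

```bash
python3 - <<'E'
from h import *; import pickle
d=pickle.load(open("im5.pkl","rb")); w=d["wrist"]["img"]
h=cv2.cvtColor(w,cv2.COLOR_BGR2HSV); m=cv2.inRange(h,(10,90,60),(32,255,255)); m[:305]=0; m[326:]=0
n,l,st,c=cv2.connectedComponentsWithStats(m)
for i in range(1,n):
    if 8<st[i,4]<90 and 120<c[i][0]<330: print(c[i].round(2),st[i])
for k,im in (("0",pickle.load(open("im0.pkl","rb"))["scene"]),("5",d["scene"])):
    mm=black(im["img"]); print(k,blob(im["img"],mm,(299,187),8))
s=d["scene"]["img"]; cv2.imwrite("pics/s5.png",cv2.resize(s[160:260,240:340],None,fx=5,fy=5,interpolation=cv2.INTER_CUBIC))
E
```

```text
[183.79 319.74] [180 316   8   8  39]
[199.  319.5] [195 316   9   8  58]
[215.18 319.62] [211 316   9   9  61]
[231.76 319.5 ] [228 316   9   8  54]
[247.94 319.92] [244 316   9   8  53]
[264.29 321.61] [260 317  10   9  59]
[280.63 321.9 ] [276 318  10   8  59]
[297.16 321.87] [293 318  10   8  61]
[313.65 321.95] [309 318  10   8  60]
0 (array([298.69767442, 187.86046512]), array([294, 183,  10,   9,  43], dtype=int32))
5 (array([299. , 190.5]), array([299, 190,   1,   2,   2], dtype=int32))
```

View pics/s5.png

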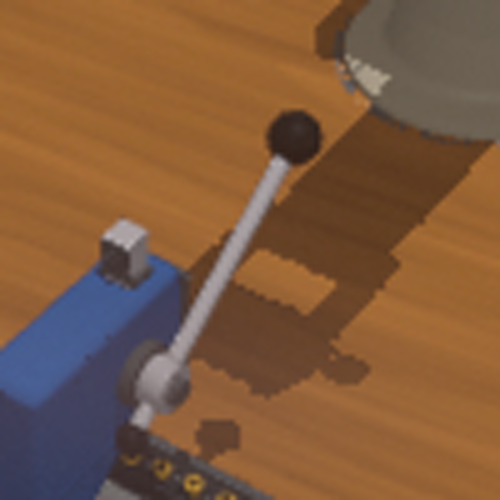

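The ball is at (299,187), the same pixel as at the start, so the lever is at rest. The insert measures about 0.4 px lower than its flush neighbours, against about 2.3 px for the proud ones. That puts it roughly 1 mm short of flush, which is too close to the 5.5 mm threshold. I'll press once more with a firmer grip and go right to the stop.

```bash
python3 -c "
from h import *; go([486.5,69.1,263.3],1.475)"
```

```text
t 12.3 pos [373.4  80.4 342.1] zang 1.476 F [ 0.   0.  -0.3] open 85.7 q [-0.1  -0.07  1.65  0.    1.58 -1.57]
shift [ 0.1148  0.0771 -0.0005] turn 0.0
```

>>> jog_arm([
  [[0.04,0,-0.0005,0],[0.08,0,-0.0005,0],[0.115,0,-0.0005,0],[0.115,0.02,-0.0005,0],[0.115,0.045,-0.0005,0]],
])

```text
time: 12.8
eef_pos: [488.9, 68.6, 294.4]
ee_rot: [-1.57, 0.014, -0.096]
ft_force: [0.3, -0.1, 0.4]
opening: 85.4
```

>>> jog_arm([
  [[0,0.02,0,0],[0,0.031,0,0],[0,0.031,0,0]],
])

```text
time: 13.1
eef_pos: [488.5, 68.6, 262.3]
ee_rot: [-1.57, 0.017, -0.096]
ft_force: [0.5, -0.3, -0.1]
opening: 85.4
```

>>> jog_arm([
  [[0,0,0,0],[0,0,0,0],[0,0,0,0],[0,0,0,0],[0,0,0,0]],
], hand=1, grip_force=80)

```text
time: 13.6
eef_pos: [488.6, 69.2, 263.0]
ee_rot: [-1.568, 0.016, -0.096]
ft_force: [-2.3, 4.5, 4.8]
opening: 30.6
```

```bash
python3 lv.py
```

```text
lever -0.004 r 167.9
t 13.6 pos [488.6  69.2 263. ] zang 1.475 F [-2.3  4.5  4.8] open 30.6 q [-0.1   0.23  1.52  0.    1.4  -1.57]
shift [0. 0. 0.] turn 0.0
-0.08 x 0.0061 y -0.0115
0.0 x -0.0021 y -0.0007
0.08 x -0.0094 y 0.0108
0.16 x -0.0158 y 0.0228
0.24 x -0.0213 y 0.0353
0.32 x -0.0257 y 0.0481
0.4 x -0.029 y 0.0613
0.48 x -0.0313 y 0.0747
0.56 x -0.0326 y 0.0882
0.64 x -0.0327 y 0.1018
0.72 x -0.0317 y 0.1154
0.8 x -0.0297 y 0.1288
0.88 x -0.0266 y 0.1421
0.96 x -0.0225 y 0.155
```

>>> jog_arm([
  [[-0.0073,0.0115,0,0],[-0.0137,0.0235,0,0],[-0.0192,0.036,0,0],[-0.0236,0.0488,0,0],[-0.0269,0.062,0,0]],
])

```text
time: 14.1
eef_pos: [460.6, 72.2, 202.0]
ee_rot: [-1.568, 0.015, -0.095]
ft_force: [-2.2, 2.7, 5.5]
opening: 30.9
```

>>> jog_arm([
  [[-0.0023,0.0134,0,0],[-0.0035,0.027,0,0],[-0.0037,0.0406,0,0],[-0.0027,0.0541,0,0],[-0.0007,0.0676,0,0]],
])

```text
time: 14.6
eef_pos: [461.5, 72.2, 135.7]
ee_rot: [-1.569, 0.007, -0.095]
ft_force: [-2.9, 0.1, 5.7]
opening: 30.7
```

```bash
python3 lv.py
```

```text
lever 0.794 r 167.3
t 14.6 pos [461.5  72.2 135.7] zang 1.475 F [-2.9  0.1  5.7] open 30.7 q [-0.1   0.3   1.79  0.    1.06 -1.57]
shift [0. 0. 0.] turn 0.0
-0.08 x 0.0333 y -0.1388
0.0 x 0.0251 y -0.128
0.08 x 0.0178 y -0.1166
0.16 x 0.0114 y -0.1046
0.24 x 0.0059 y -0.0921
0.32 x 0.0015 y -0.0792
0.4 x -0.0018 y -0.0661
0.48 x -0.0041 y -0.0527
0.56 x -0.0054 y -0.0391
0.64 x -0.0055 y -0.0255
0.72 x -0.0045 y -0.012
0.8 x -0.0025 y 0.0015
0.88 x 0.0006 y 0.0147
0.96 x 0.0047 y 0.0277
```

>>> jog_arm([
  [[0.003,0.0145,0,0],[0.006,0.0235,0,0],[0.007,0.0275,0,0],[0.008,0.03,0,0],[0.008,0.03,0,0]],
])

```text
time: 15.1
eef_pos: [466.8, 71.6, 104.8]
ee_rot: [-1.569, 0.014, -0.098]
ft_force: [-13.7, -0.3, 4.0]
opening: 30.9
```

>>> jog_arm([
  [[0.0005,0.0015,0,0],[0.001,0.003,0,0],[0.001,0.003,0,0]],
])

```text
time: 15.4
eef_pos: [467.2, 71.6, 103.5]
ee_rot: [-1.568, 0.015, -0.1]
ft_force: [-13.0, 1.5, 22.8]
opening: 30.9
```

```bash
python3 lv.py
```

```text
lever 0.987 r 170.7
t 15.4 pos [467.2  71.6 103.5] zang 1.471 F [-13.    1.5  22.8] open 30.9 q [-0.1   0.36  1.8   0.    1.   -1.57]
shift [0. 0. 0.] turn -0.2
-0.08 x 0.0276 y -0.171
0.0 x 0.0194 y -0.1602
0.08 x 0.012 y -0.1488
0.16 x 0.0056 y -0.1368
0.24 x 0.0002 y -0.1243
0.32 x -0.0042 y -0.1114
0.4 x -0.0075 y -0.0983
0.48 x -0.0098 y -0.0849
0.56 x -0.0111 y -0.0713
0.64 x -0.0112 y -0.0577
0.72 x -0.0103 y -0.0442
0.8 x -0.0082 y -0.0307
0.88 x -0.0051 y -0.0175
0.96 x -0.001 y -0.0045
```

Now 23 N vertically with the lever at 0.97–0.99, so it is hard on its lower stop. Back up.

>>> jog_arm([
  [[-0.004,-0.0145,0,0],[-0.0075,-0.0275,0,0],[-0.0095,-0.041,0,0],[-0.0105,-0.0545,0,0],[-0.0105,-0.068,0,0]],
])

```text
time: 15.9
eef_pos: [457.8, 72.6, 172.4]
ee_rot: [-1.568, 0.015, -0.1]
ft_force: [3.4, 2.4, 0.2]
opening: 30.8
```

```bash
python3 lv.py | head -11
```

```text
lever 0.574 r 168.3
t 15.9 pos [457.8  72.6 172.4] zang 1.471 F [3.4 2.4 0.2] open 30.8 q [-0.1   0.24  1.75  0.    1.16 -1.57]
shift [0. 0. 0.] turn -0.2
-0.08 x 0.0371 y -0.1021
0.0 x 0.0289 y -0.0913
0.08 x 0.0215 y -0.0798
0.16 x 0.0151 y -0.0678
0.24 x 0.0097 y -0.0553
0.32 x 0.0053 y -0.0425
0.4 x 0.0019 y -0.0293
0.48 x -0.0004 y -0.0159
```

>>> jog_arm([
  [[0,-0.0159,0,0],[0.0025,-0.0293,0,0],[0.006,-0.0425,0,0],[0.0103,-0.0553,0,0],[0.0158,-0.0678,0,0]],
])

```text
time: 16.4
eef_pos: [473.6, 70.9, 240.7]
ee_rot: [-1.568, 0.018, -0.099]
ft_force: [-12.1, 1.1, 5.9]
opening: 30.9
```

```bash
python3 lv.py | head -8
```

```text
lever 0.156 r 169.6
t 16.4 pos [473.6  70.9 240.7] zang 1.472 F [-12.1   1.1   5.9] open 30.9 q [-0.1   0.21  1.6   0.    1.34 -1.57]
shift [0. 0. 0.] turn -0.2
-0.08 x 0.0212 y -0.0338
0.0 x 0.013 y -0.023
0.08 x 0.0057 y -0.0115
0.16 x -0.0007 y 0.0005
0.24 x -0.0062 y 0.013
```

>>> jog_arm([
  [[0.0055,-0.009,0,0],[0.009,-0.014,0,0],[0.0105,-0.0175,0,0],[0.0105,-0.0175,0,0]],
])

```text
time: 16.8
eef_pos: [484.0, 69.8, 259.1]
ee_rot: [-1.569, 0.018, -0.098]
ft_force: [14.6, -5.6, -4.6]
opening: 30.9
```

>>> jog_arm([
  [[0,0,0,0],[0,0,0,0],[0,0,0,0],[0,0,0,0],[0,0,0,0]],
], hand=-1)

```text
time: 17.3
eef_pos: [484.0, 69.8, 259.0]
ee_rot: [-1.569, 0.018, -0.098]
ft_force: [1.1, 0.0, -0.6]
opening: 85.7
```

>>> jog_arm([
  [[0,-0.025,0,0],[0,-0.055,0,0],[-0.03,-0.085,0,0],[-0.07,-0.085,0,0],[-0.11,-0.085,0,0]],
])

```text
time: 17.8
eef_pos: [375.0, 80.2, 346.3]
ee_rot: [-1.569, 0.017, -0.098]
ft_force: [-0.1, -0.3, -0.3]
opening: 85.4
```

```bash
python3 - <<'E'
from h import *; from bench import eyes,status; import pickle
s=status.get_obs(); print(s["time"],s["eef_pos"],s["ft_force"].round(1),s["opening"])
d={n:eyes.get_image(n) for n in("scene","top","wrist")}; pickle.dump(d,open("im6.pkl","wb")); d0=pickle.load(open("im0.pkl","rb"))
w=d["wrist"]["img"]
h=cv2.cvtColor(w,cv2.COLOR_BGR2HSV); m=cv2.inRange(h,(10,90,60),(32,255,255)); m[:300]=0; m[332:]=0
n,l,st,c=cv2.connectedComponentsWithStats(m)
for i in range(1,n):
    if 8<st[i,4]<90 and 120<c[i][0]<330: print(c[i].round(2),st[i])
print("knob",blob(d["scene"]["img"],red(d["scene"]["img"]),(225,225),12),"home was (225.1,225)")
dk=lambda x: cv2.inRange(x["img"],(0,0,0),(60,60,60))
for n,p in(("top",(244,216)),("scene",(299,187))): print(n,"ball",blob(d0[n]["img"],dk(d0[n]),p,9)[0],blob(d[n]["img"],dk(d[n]),p,9)[0])
a=cv2.resize(d["scene"]["img"][150:300,190:350],None,fx=3.75,fy=3.75,interpolation=cv2.INTER_CUBIC); cv2.imwrite("pics/s6.png",a)
E
```

```text
17.8 [374.9868122   80.17807524 346.30656442] [-0.1 -0.3 -0.3] 85.38588465869451
[215.61 317.11] [211 313  10   9  56]
[184.6 317.4] [181 314   7   8  35]
[199.5 317. ] [195 314  10   7  54]
[232.16 316.94] [228 314   9   7  49]
[248.17 317.25] [244 314   9   8  53]
[264.42 319.52] [260 315  10  10  66]
[280.66 319.77] [276 315  10  10  71]
[296.99 319.7 ] [293 315  10  10  70]
[313.36 319.82] [309 315  10  10  72]
[197.75 330.51] [176 330  45   2  89]
knob (array([225.075, 224.725]), array([222, 222,   7,   7,  40], dtype=int32)) home was (225.1,225)
top ball [243.98113208 215.82075472] [244.00952381 215.77142857]
scene ball [298.59210526 187.06578947] [298.80555556 187.08333333]
```

View pics/s6.png

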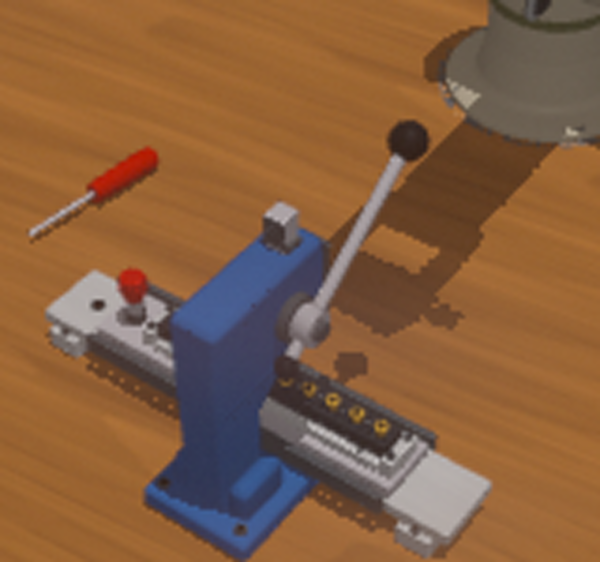

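The lever ball is back at its starting pixel in both views, and the knob is at its home pixel. The insert row reads 317.0–317.2, with the four proud ones still at 319.5–319.8. The screwdriver is unmoved and the arm is clear, so I'm handing in.

```bash
python3 -c "
from bench import workorder; print(workorder.job_done())"
```

```text
the job is handed in; nothing more can be done
None
```

I pulled the index knob up, moved the carriage one notch to the right and let the pin drop. Then I pressed the next insert, brought the lever back to rest and let go. The job was handed in at about 18 s; handing in reports no verdict.

- **Carriage and pin:** the knob moved 25.4 mm. Its height matches the home position; a pin riding on the bed would have put it 8.5 mm higher.
- **Pressed twice:** after the first press the insert looked about 1 mm short of flush, too close to the limit. I pressed again until the lever was hard on its lower stop, with about 23 N at the tool.
- **Insert depth:** it now lies within about 0.3 px of its flush neighbours, while the four proud ones stand about 2.5 px off that row. That small offset was much the same after the first press, so it is probably shading. The hard stop is the stronger evidence that it is flush.
- **Lever:** the ball is back within 0.3 px of its starting place in both camera views, and the arm is clear of everything. The first time up, it reached its upper stop about 5 mm early with about 24 N, probably because the ball had shifted in the grip.
- **Things around the press:** the screwdriver and cube looked unmoved in the later pictures. I did not measure any of the things around the press again, and did not look at the bottle or tray after the last press. The arm stayed well away from all of them.

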